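Lay a root plug in the length gauge

TASK

Measure the brown root plug that stands on end in the white channel of the gauge board: it crumbles if it is pinched or lifted, so push gently with the fingertips high on its side until it topples along the channel with its wide head toward the steel end plate and lies down in the channel. Then push the orange slide from behind, up the channel toward the end plate, until the plug's head is home against the plate and the slide's sprung rubber nose is pressed roughly half-way in by the plug's foot. Leave the slide standing there and do not disturb the other things on the bench.

Things in the scene. Friction and masses are not known exactly. Their poses are not given: they have to be found in the camera images.
- board: fixed length gauge board: grey base, white channel floor between aluminium rails. Origin on the bench top under the channel's middle line; x runs along the channel to the end plate, y across, z up. It spans x -190 to +160 mm, y +-54 mm. Channel floor 18 mm above the bench, 48 mm wide; its sides flare to 68 mm at the rail tops, 36 mm above the bench.
- end_stop (a point): foot of the steel end plate's inner face, on the channel's middle line at floor height (board x = +140 mm). Axes as the board's. The plate is 104 mm wide and reaches 72 mm above the bench.
- plug_mid (a point): middle of the root plug, 65 mm from either end; z points from its foot to its head. Brown with pale roots, 130 mm long, about 0.11 kg, round, tapering from 42 mm at the head to 30 mm near the foot, with a flat foot 24 mm wide. It starts upright on the channel floor, 155 to 185 mm from the end plate. More than 15 N of the fingers or nose crumbles it.
- plug_head (a point): centre of the plug's wide upper end, 65 mm from plug_mid. Pushed higher than about 30 mm above its foot the plug tips, lower down it slides. It passes its balance point when the head has moved about 25 mm and then falls by itself; lying, it is about 42 mm high at the head.
- slide (a joint): travel of the orange slide along the channel, 0 to 0.17 m, growing toward the end plate; starts between 0.005 and 0.035. It moves with about 6 N of friction and stays where it is left.
- push_face (a point): centre of the rear face of the slide's upright orange push plate (the face away from the end plate), 64 mm above the bench; axes as the board's. The plate is 76 mm wide, 8 mm thick and runs from 42 to 88 mm above the bench. Push it here toward +x of the board. With slide at 0 it is at board x = -165 mm.
- nose_face (a point): centre of the slide's black rubber nose, a 28 mm disc facing the plug, 34 mm above the bench; with the nose fully out it is 60 mm ahead of the push face.
- nose (a joint): how far the sprung nose is pressed back into the slide, 0 (out) to 0.014 m (bottomed). It gives way at 1.5 N, 4 N at the bottom; pushing the lying plug along the channel alone hardly moves it, so it goes in once the plug is stopped by the end plate.
- mug: orange mug, 78 mm wide, 90 mm high; bystander, origin under its middle; leave it where it is.
- dropper: small brown dropper bottle, 33 mm wide, 102 mm high; bystander, origin under its middle; leave it where it is.
- tape: grey roll of tape lying flat, 100 mm across, 48 mm high; bystander, origin under its middle; leave it where it is.
- pot_1: small terracotta pot, 66 mm wide, 58 mm high; bystander, origin under its middle; leave it where it is.
- pot_3: small black pot, 70 mm wide, 66 mm high; bystander, origin under its middle; leave it where it is.
There are look-alikes about, which are no part of the job. Leave any green, purple or yellow look-alike of the part that bears plug_mid alone.

How it is judged:
By the outcome, as a careful person would: the job done as asked, in the order asked, and still so for the second after the job is handed in, with the robot touching nothing.
It also fails if it takes over 48 s, if anything falls off the work surface, if the arm or the gripper's body presses on something with over 40 N, if the wrist force passes 120 N, or if a joint passes its speed limit or range.

ROBOT

A 6-joint arm with a two-finger parallel gripper is mounted at the origin on the work surface; the furniture and walls round the work are solid. World frame = base frame: x ahead of the robot, y to its left, z up, the work surface at z = 0. Lengths are in mm, angles in rad, forces in N, time in s.
With the tool pointing down it reaches from about 325 to 875 mm from the base axis. Payload 4.4 kg.
Tool frame: the origin (TCP) lies at the very end of the fingers, on their centre line; the grasp point (between the pads) lies 19 mm behind it (ctrl.grip_point_offset is the distance from the TCP to the grasp point, in mm); z points along the fingers, x is the direction in which the jaws open and shut, and the axes are right-handed (so a half turn about z gives the same grasp; the last joint's range is limited). The gripper opens to 85 mm and grips with 20 to 120 N. Pads are 22 mm wide; open, the fingers measure 114 mm over their backs; the gripper's body (76 mm by 85 mm) begins 54 mm behind the grasp point. The pads swing forward as they close: fully open they stand 13 mm farther back than shut.
Start: joints at [1.147, 0.207, 1.542, -0, 1.393, -0.15], TCP at [154.931, 553.736, 231.282] pointing down, gripper open.
Joint ranges: [-2.73, 2.73], [-0.86, 2.22], [0.23, 2.46], [-1.11, 4.25], [0.08, 2.63], [-2.82, 2.82]. Speed limits (rad/s): [2.79, 2.79, 3.14, 3.14, 3.14, 3.14].

INTERFACE

Orientations are given as [roll, pitch, yaw] about the fixed x, y, z axes, in that order (R = Rz(yaw) Ry(pitch) Rx(roll)).
In Python, from plant import ctrl, cams, nets gives the robot as it stands. The module is installed in compiled form; this text tells all that it offers.
- The arm moves only by the tool apply_moves, never from a script. Its argument "increments" is a list of rows, each a list of 3 entries, a list of its own where there are three numbers: the shift along the world's x, y, z in mm, then the turn about the world's z in rad, then the opening, from 0 (shut) to 1 (fully open). In form: [[[x, y, z], yaw, gripper], ...]. A call has 1 to 12 rows; each row is the pose to reach, as a shift and turn from the pose commanded when the call began; what a row does not reach only later rows make up. A row lasts 1/8 s, in which the tool goes at most 62.5 mm and 10.7 degrees, less where a joint would pass 70% of its speed; a pose out of reach is approached as far as the arm can. A call with a gripper value outside its range is refused whole. The fingers move at their own pace and stop on an object; "squeeze" is the grip in N (left out, the last holds). Time passes only in rows, so rows that repeat a pose let the fingers close. It gives the time, the measured TCP pose, the force and the opening at its end, in the units of the state.
- ctrl.get_state(): the state, without advancing time (a new reading comes with each control period).
- cams.capture(name): name is "scene" or "top" or "wrist"; returns (picture, depth): 400x640x3 uint8, red, green, blue; 400x640 float32, mm along the optical axis (not along the pixel's ray), 0 where there is no reading.
- cams.get_calibration(name): a dict with "camera_matrix" (3x3 intrinsics, pixels), "world_from_camera" (4x4, takes a point from camera to world coordinates). Camera axes: x right, y up, looking along -z (the intrinsics and any distortion apply to the point x, -y, -z); pixel columns grow to the right and rows downward; lengths in mm; the calibration is good to about 2 mm. A picture is of the moment at which its call begins: read the wrist's pose just before it. get_calibration takes no time and is no camera call; for the wrist camera it gives the pose at the moment of the call.
- ctrl.hand_in(): hands the job in, once; it reports no verdict.
Trained networks look in the newest picture that a camera, given by its name, has taken for a name from the list of things; names that differ only in an ending like _2 or _b are one class to them, and where a whole thing is asked for, a point or a joint stands for the part that bears it (a point fixed in the world has none). Each returns a list of dicts, best first, with "p" (0 to 1); they miss things now and then, are a little off and sometimes report something else, mostly with a low value. They report only what shows in the picture. A call takes as long as a camera call. They do not tell look-alikes from the thing itself.
- nets.spot_in(camera, thing): "at" ([row, column] in pixels, amid what is visible of it).
- nets.regions_of(camera, thing): "mask" (400x640 bool, what is visible of it) and "at" ([row, column] in pixels, amid what is visible of it).
The state is a dict: "clock": time; "joint_positions": joint angles; "qd": joint speeds; "effort": joint torques, N m; "tool_pos": TCP position; "eef_rot": TCP orientation; "ft_force": force on the tool from outside, world axes, zero at the start; "wrist_torque": the same for the moment, N m; "finger_gap": opening from 0.0 (shut) to 1.0 (fully open).
Only numpy, scipy, OpenCV 4.12 (cv2) and the standard library are available. Lean on these libraries where they do the work, as an engineer would, in place of code of your own. Each camera call takes 0.05 s, during which the arm holds its last target.

## Working session

There is one attempt and no reset: what is moved stays moved. The work goes in short steps, Python scripts to look and compute and a tool call to move; the robot and the scene stay as the last step left them, time stands still between calls to the robot, and variables do not carry over. Pictures are saved under pics/ and viewed, and the job is handed in when it is done.

Besides the shell and the picture viewer there is one more tool, called after "Emit:" as name(argument=value, ...), one argument or row to a line, values as JSON. apply_moves: Moves the arm, as the interface text tells. Its arguments: {"type":"object","properties":{"increments":{"type":"array","items":{"type":"array"}},"squeeze":{"type":"number"}},"required":["increments"]}

```bash
mkdir -p pics; python3 - <<'E'
from plant import ctrl,cams,nets
import cv2
s=ctrl.get_state();print({k:s[k] for k in('clock','tool_pos','eef_rot','ft_force','finger_gap')})
for n in('scene','top'):
    p,d=cams.capture(n);cv2.imwrite(f'pics/{n}0.png',p[:,:,::-1])
    for t in ('plug_mid','push_face','board','end_stop','nose_face','plug_head'):
        try: print(n,t,[(round(r['p'],2),r['at']) for r in nets.spot_in(n,t)][:4])
        except Exception as e: print(t,e)
E
```

```text
{'clock': 0.0, 'tool_pos': array([154.61554956, 553.04151134, 230.13703412]), 'eef_rot': array([-3.14124568e+00,  2.23436065e-03,  1.29801952e+00]), 'ft_force': array([-0.47412207, -0.14830333, -0.25794218]), 'finger_gap': 1.008497524861467}
scene plug_mid [(0.8, [205.0, 367.2]), (0.79, [205.6, 315.6]), (0.78, [232.4, 274.7]), (0.57, [212.9, 259.0])]
scene push_face [(0.97, [204.6, 292.5]), (0.68, [206.7, 316.5])]
scene board [(0.7, [242.1, 328.6])]
scene end_stop [(0.57, [242.1, 328.9])]
scene nose_face [(0.49, [216.4, 298.8])]
scene plug_head [(0.84, [213.2, 256.7]), (0.76, [208.1, 366.8]), (0.75, [207.0, 315.0]), (0.74, [231.8, 276.4])]
top plug_mid [(0.73, [154.4, 330.9]), (0.66, [245.6, 337.8]), (0.66, [157.4, 356.9]), (0.44, [198.2, 322.6])]
top push_face [(0.76, [207.3, 298.7])]
top board [(0.85, [201.7, 330.7])]
top end_stop [(0.8, [204.0, 330.0])]
top nose_face []
top plug_head [(0.73, [200.2, 322.0]), (0.73, [155.0, 329.8]), (0.65, [201.5, 330.3]), (0.64, [243.0, 339.1])]
```

View pics/scene0.png

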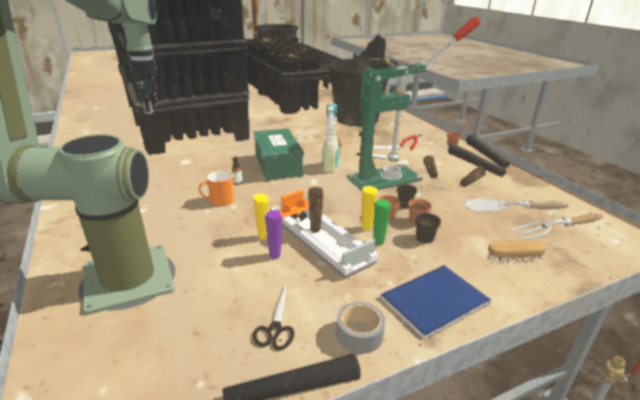

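View pics/top0.png

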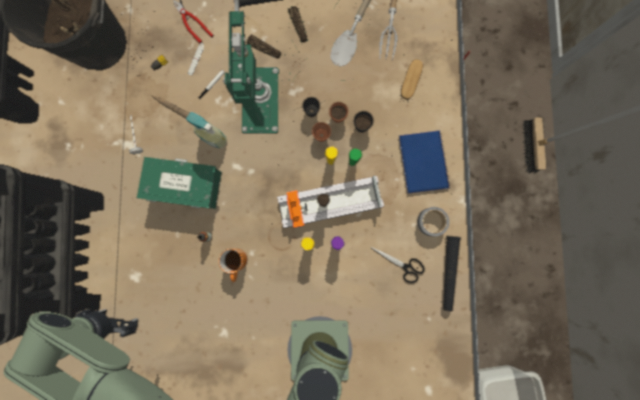

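The brown plug is at scene (208,315) / top (200,323), standing in the channel. The yellow (top 154,331 and 244,307), green (157,356) and purple (243,338) ones stand outside the board, so they are look-alikes. I'll confirm this in a crop and measure.

```bash
cat > h.py <<'E'
import numpy as np,cv2
from plant import ctrl,cams,nets
def pts(n,d,cal):
    K=np.array(cal['camera_matrix']);T=np.array(cal['world_from_camera'])
    v,u=np.mgrid[0:d.shape[0],0:d.shape[1]]
    x=(u-K[0,2])/K[0,0]*d;y=(v-K[1,2])/K[1,1]*d
    P=np.stack([x,-y,-d,np.ones_like(d)],-1)@T.T
    return P[...,:3]
E
python3 - <<'E'
from h import *
for n in('top','scene'):
    p,d=cams.capture(n);cal=cams.get_calibration(n);P=pts(n,d,cal)
    print(n,cal['camera_matrix'],{k:np.shape(v) for k,v in cal.items()})
    np.savez(n+'.npz',p=p,d=d,P=P)
    r=(150,260,265,395) if n=='top' else (170,290,235,395)
    c=p[r[0]:r[1],r[2]:r[3],::-1];cv2.imwrite(f'pics/{n}c.png',cv2.resize(c,None,fx=5,fy=5,interpolation=cv2.INTER_CUBIC)[:600,:800])
    for t in('board','plug_mid','push_face','mug','dropper','tape','pot_1','pot_3'):
        for m in nets.regions_of(n,t)[:5]:
            q=P[m['mask']&(d>0)]; 
            if len(q)==0: continue
            hi=np.percentile(q[:,2],97);top=q[q[:,2]>hi-12]
            print(n,t,round(m['p'],2),np.round(m['at']),len(q),'med',np.round(np.median(q,0)),'hi',round(hi),'topmed',np.round(top.mean(0)))
            if t=='board': np.save(n+'_board.npy',m['mask'])
E
```

```text
top [[384.56010324   0.         320.02992584]
 [  0.         384.56010324 196.464396  ]
 [  0.           0.           1.        ]] {'camera_matrix': (3, 3), 'world_from_camera': (4, 4)}
top board 0.8 [202. 331.] 3036 med [497. -46.  31.] hi 71 topmed [501. -59.  74.]
top plug_mid 0.69 [160. 357.] 144 med [ 632. -119.  127.] hi 133 topmed [ 638. -121.  128.]
top plug_mid 0.65 [155. 330.] 161 med [639. -42. 127.] hi 132 topmed [645. -44. 128.]
top plug_mid 0.64 [200. 321.] 128 med [493. -19. 146.] hi 151 topmed [493. -18. 146.]
top plug_mid 0.46 [208. 294.] 448 med [473.  77.  42.] hi 87 topmed [469.  93.  85.]
top push_face 0.75 [206. 299.] 490 med [475.  77.  42.] hi 87 topmed [471.  94.  85.]
top mug 0.83 [262. 234.] 668 med [297. 285.  32.] hi 89 topmed [294. 285.  84.]
top mug 0.51 [131. 321.] 280 med [750. -13.  16.] hi 57 topmed [742. -14.  52.]
top dropper 0.59 [234. 204.] 121 med [382. 382.  58.] hi 97 topmed [380. 388.  95.]
top tape 0.58 [220. 442.] 448 med [ 428. -395.   44.] hi 50 topmed [ 428. -389.   45.]
top pot_1 0.65 [131. 324.] 301 med [750.  -9.  18.] hi 57 topmed [
[... 1423 characters left out ...]
scene dropper 0.62 [318. 364.] 1790 med [ 426. -399.   34.] hi 48 topmed [ 426. -395.   45.]
scene tape 0.76 [322. 366.] 1805 med [ 426. -399.   33.] hi 48 topmed [ 427. -395.   44.]
scene pot_1 0.79 [204. 392.] 220 med [753. -14.  45.] hi 57 topmed [753. -10.  53.]
scene pot_1 0.77 [226. 426.] 667 med [ 769. -162.   47.] hi 65 topmed [ 775. -155.   60.]
scene pot_1 0.42 [208. 315.] 598 med [489. -31. 101.] hi 148 topmed [492. -24. 145.]
scene pot_3 0.79 [204. 392.] 220 med [753. -14.  45.] hi 57 topmed [753. -10.  53.]
scene pot_3 0.77 [226. 426.] 667 med [ 769. -162.   47.] hi 65 topmed [ 775. -155.   60.]
scene pot_3 0.42 [208. 315.] 598 med [489. -31. 101.] hi 148 topmed [492. -24. 145.]
```

View pics/topc.png

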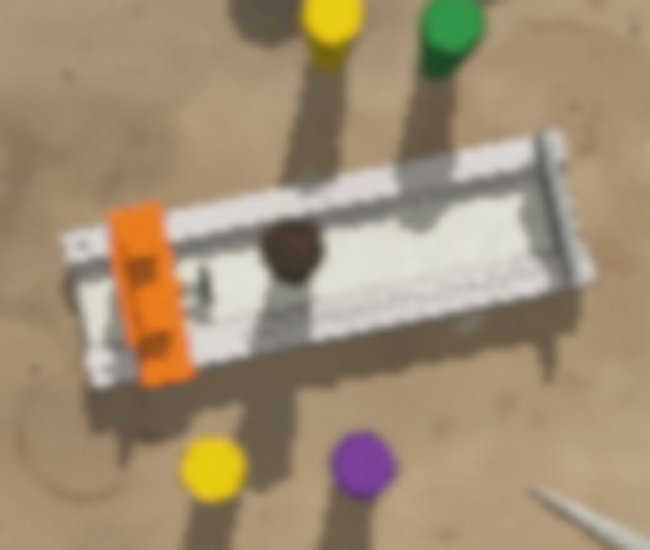

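View pics/scenec.png

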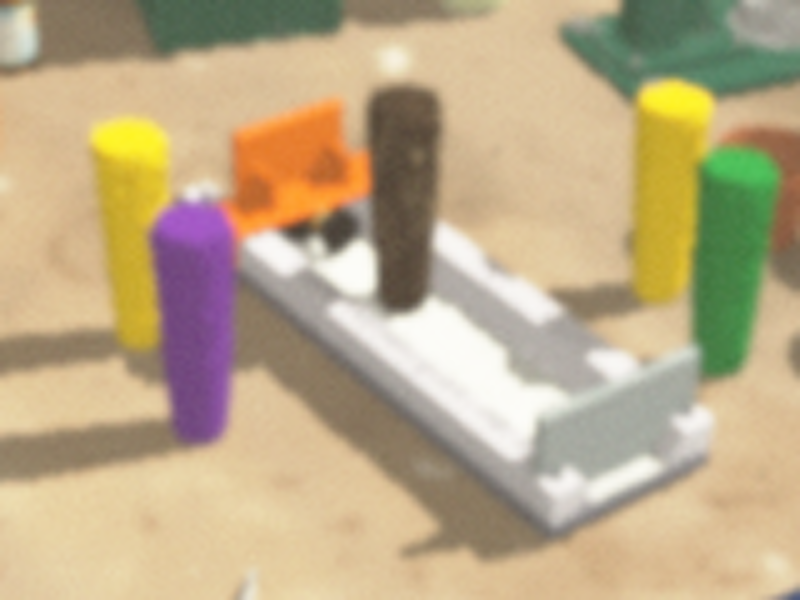

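```bash
python3 - <<'E'
from h import *
from scipy.optimize import minimize
t=np.load('top.npz');s=np.load('scene.npz')
def both(f):
    o=[]
    for z in(t,s):
        P=z['P'].reshape(-1,3);c=z['p'].reshape(-1,3).astype(int);k=(z['d'].reshape(-1)>0)
        o.append(f(P,c)&k)
        yield P[o[-1]],c[o[-1]]
box=lambda P:(P[:,0]>390)&(P[:,0]<600)&(P[:,1]>-230)&(P[:,1]<150)
for (P,c),n in zip(both(lambda P,c:box(P)&(P[:,2]>26)&(P[:,2]<40)&(c.min(1)>110)&(c.max(1)-c.min(1)<45)),'ts'):
    r=cv2.minAreaRect(P[:,:2].astype(np.float32));print(n,len(P),r)
    pc=np.linalg.svd(P[:,:2]-P[:,:2].mean(0),full_matrices=False)[2];print('pca',pc[0],np.degrees(np.arctan2(*pc[0][::-1])))
for (P,c),n in zip(both(lambda P,c:box(P)&(P[:,2]>45)&(P[:,2]<80)&(P[:,1]<-150)),'ts'):
    m=np.median(P,0);pc=np.linalg.svd(P[:,:2]-P[:,:2].mean(0),full_matrices=False)[2][0]
    print('plate',n,len(P),m,P[:,:2].mean(0),pc,np.percentile(P[:,2],98))
for (P,c),n in zip(both(lambda P,c:box(P)&(P[:,2]>48)&(P[:,2]<92)&(c[:,0]>c[:,2]*2)&(P[:,1]>40)),'ts'):
    pc=np.linalg.svd(P[:,:2]-P[:,:2].mean(0),full_matrices=False)[2][0]
    print('push',n,len(P),P.mean(0),pc,P.min(0),P.max(0))
for (P,c),n in zip(both(lambda P,c:box(P)&(P[:,2]>50)&(P[:,2]<145)&(c.max(1)<140)&(abs(P[:,1]+20)<40)&(abs(P[:,0]-492)<40)),'ts'):
  for lo,hi in((50,75),(75,100),(100,125),(125,142)):
    k=(P[:,2]>lo)&(P[:,2]<hi);Q=P[k]
    if len(Q)<15:continue
    rr=15+(np.median(Q[:,2])-22)/126*6
    f=lambda q:np.sum(np.abs(np.hypot(Q[:,0]-q[0],Q[:,1]-q[1])-rr))
    print('plug',n,lo,len(Q),minimize(f,[492,-22],method='Nelder-Mead').x)
E
```

```text
t 1159 ((498.7645568847656, -40.74266052246094), (107.28041076660156, 349.8934326171875), 11.43523120880127)
pca [-0.21112493  0.97745909] 102.18828402625928
s 1206 ((497.966064453125, -43.58366394042969), (112.10939025878906, 351.0260314941406), 12.757308006286621)
pca [ 0.26138371 -0.96523498] -74.84781774081468
plate t 109 [ 529.23356821 -195.26647762   68.03798077] [ 529.03293524 -195.30646748] [-0.97971177 -0.20041171] 74.89194193705099
plate s 341 [ 527.5561392  -200.97696977   61.16185533] [ 528.1600342 -200.354891 ] [-0.9809768 -0.194125 ] 72.73958115770411
push t 94 [470.10931215  89.76963849  74.84620149] [-0.98044326 -0.19680198] [420.68490299  62.94573434  48.11963631] [529.35788752 103.69241989  90.08732323]
push s 309 [470.82697703  87.67321615  68.34214854] [-0.98212889 -0.18820959] [433.70462469  61.05716112  48.25272138] [508.72698154 101.54341724  89.61981869]
plug t 125 16 [494.9251802  -16.63728756]
plug s 50 81 [495.34880176 -18.05435829]
plug s 75 89 [495.43321    -17.55742305]
plug s 100 95 [495.51608022 -17.54398607]
plug s 125 77 [495.50124674 -17.42593043]
```

Confirmed: the brown tapered plug stands on the white floor between the rails, and the coloured ones stand on the bench. The board yaw is about -78.7°, its origin about (501,-57), and the plug is at board x ≈ -40. Next I move above the gap behind the plug with the jaws across the channel.

Emit:
apply_moves(
  increments=[
    [[32,-50,0],-0.15,0.2],
    [[65,-100,0],-0.3,0.2],
    [[98,-150,0],-0.45,0.2],
    [[130,-200,0],-0.6,0.2],
    [[163,-250,0],-0.75,0.2],
    [[195,-300,0],-0.9,0.2],
    [[228,-355,0],-1.05,0.2],
    [[261,-408,0],-1.1,0.2],
    [[295,-461,-10],-1.1,0.2],
    [[329,-515,-20],-1.1,0.2],
    [[329,-515,-31],-1.1,0.2],
    [[329,-515,-31],-1.1,0.2],
  ],
)

```text
clock: 3.1
tool_pos: [482.7, 38.8, 198.9]
eef_rot: [-3.14, 0.003, 0.197]
ft_force: [-0.1, -0.3, 0.3]
finger_gap: 0.199
```

```bash
cat > snap.py <<'E'
from h import *
import sys
s=ctrl.get_state();print({k:np.round(s[k],2) for k in('clock','tool_pos','eef_rot','ft_force','finger_gap')})
n=sys.argv[1];o=sys.argv[2]
cal=cams.get_calibration(n);p,d=cams.capture(n);P=pts(n,d,cal);np.savez(o+'.npz',p=p,d=d,P=P)
if n!='wrist':
    r=(130,270,250,410) if n=='top' else (140,290,220,420)
    q=cv2.resize(p[r[0]:r[1],r[2]:r[3]],None,fx=4,fy=4,interpolation=cv2.INTER_CUBIC)[:600,:800]
else: q=p
cv2.imwrite(f'pics/{o}.png',q[:,:,::-1])
E
python3 snap.py wrist w1
```

```text
{'clock': np.float64(3.1), 'tool_pos': array([482.74,  38.75, 198.92]), 'eef_rot': array([-3.14,  0.  ,  0.2 ]), 'ft_force': array([-0.07, -0.33,  0.28]), 'finger_gap': np.float64(0.2)}
```

View pics/w1.png

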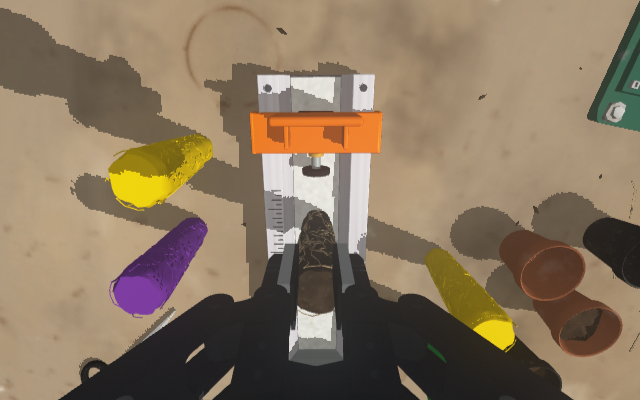

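The wrist picture shows the plug centred between the fingertips (head row 290, column 318) and the slide behind it (row 133, column 316). I'll refine the numbers from this view.

```bash
python3 - <<'E'
from h import *
z=np.load('w1.npz');P=z['P'];p=z['p'].astype(int);d=z['d']
th=np.radians(-78.7);ux=np.array([np.cos(th),np.sin(th)]);uy=np.array([-ux[1],ux[0]]);O=np.array([501.3,-56.8])
B=np.stack([(P[...,:2]-O)@ux,(P[...,:2]-O)@uy,P[...,2]],-1)
def st(n,k):
    k&=d>0;q=B[k];print(n,len(q),np.round(np.percentile(q,[2,50,98],axis=0),1).tolist())
v,u=np.mgrid[0:400,0:640]
org=(p[...,0]>170)&(p[...,2]<90)&(u>240)&(u<390)&(v<160)
st('push top',org&(B[...,2]>80)); st('push',org)
st('nose',(v>165)&(v<178)&(u>303)&(u<330)&(p.max(-1)<90))
st('plughead',(v>272)&(v<305)&(u>302)&(u<332)&(B[...,2]>135))
st('floor',(v>180)&(v<200)&(u>270)&(u<360)&(B[...,2]<22)&(B[...,2]>14)&(p.min(-1)>100))
w=(v>85)&(v<110)&(u>245)&(u<385)&(B[...,2]>30);st('rails',w)
q=B[w];
for sgn in(1,-1):
    qq=q[q[:,1]*sgn>40];print(len(qq))
for r in(90,215,235):
    k=(np.abs(v-r)<3)&(u>240)&(u<400)&(B[...,2]>31)&(B[...,2]<40)&(d>0)&~org;print(r,B[k][:,1].min(),B[k][:,1].max(),B[k][:,0].mean())
E
```

```text
push top 900 [[-158.8, -35.6, 84.3], [-155.7, -1.7, 86.6], [-151.6, 35.2, 88.3]]
push 4307 [[-158.7, -59.2, 41.5], [-139.7, -0.2, 43.4], [-122.7, 58.3, 87.7]]
nose 212 [[-105.7, -11.8, 26.4], [-104.9, -0.2, 43.8], [-101.0, 12.3, 48.5]]
plughead 924 [[-57.0, -9.2, 146.5], [-44.4, 0.8, 147.6], [-31.3, 10.8, 148.7]]
floor 941 [[-86.9, -25.7, 16.2], [-76.9, -0.2, 17.8], [-66.7, 25.2, 21.2]]
rails 1193 [[-182.0, -53.3, 30.6], [-172.3, -30.9, 35.5], [-161.7, 51.4, 37.7]]
320
365
90 -54.48148228178034 51.99666817120817 -178.51493814881218
215 -53.24792791999285 52.9657923786911 -55.32730843820648
235 -53.642534883870134 53.1476006238295 -32.308168004232904
```

Emit:
apply_moves(
  increments=[
    [[0,0,-40],0,0.2],
    [[0,0,-79],0,0.2],
    [[0,0,-79],0,0.2],
    [[2,-10,-79],0,0.2],
    [[3.5,-17.5,-79],0,0.2],
    [[4.3,-21.5,-79],0,0.2],
    [[5,-25,-79],0,0.2],
    [[5.7,-28.5,-79],0,0.2],
    [[6.3,-31.5,-79],0,0.2],
  ],
)

```text
clock: 4.28
tool_pos: [490.2, 7.0, 121.3]
eef_rot: [-3.141, 0.0, 0.198]
ft_force: [1.2, -0.2, -0.8]
finger_gap: 0.202
```

```bash
python3 snap.py scene s1
```

```text
{'clock': np.float64(4.28), 'tool_pos': array([490.22,   7.01, 121.26]), 'eef_rot': array([-3.14,  0.  ,  0.2 ]), 'ft_force': array([ 1.16, -0.19, -0.77]), 'finger_gap': np.float64(0.2)}
```

View pics/s1.png

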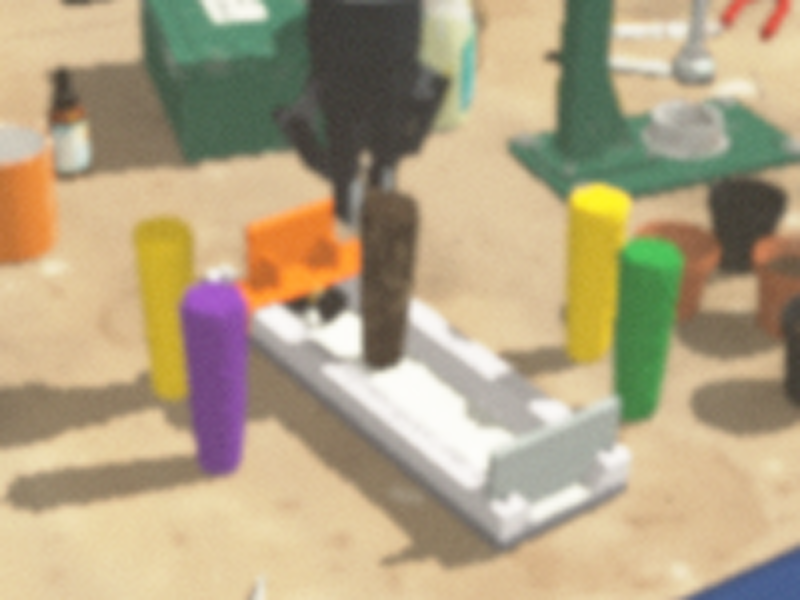

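The plug (crop about (280,390)) is upright or just starting to tip, with the fingers behind it. I'll keep pushing gently.

Emit:
apply_moves(
  increments=[
    [[0.6,-3,0],0,0.2],
    [[1.2,-6,0],0,0.2],
    [[1.8,-9,0],0,0.2],
    [[2.4,-12,0],0,0.2],
    [[3,-15,0],0,0.2],
    [[3.6,-18,0],0,0.2],
    [[3.6,-18,0],0,0.2],
  ],
)

```text
clock: 5.2
tool_pos: [493.9, -11.0, 121.3]
eef_rot: [3.142, -0.0, 0.198]
ft_force: [0.3, 0.4, 0.0]
finger_gap: 0.201
```

```bash
python3 snap.py scene s2
```

```text
{'clock': np.float64(5.2), 'tool_pos': array([493.91, -10.99, 121.3 ]), 'eef_rot': array([ 3.14, -0.  ,  0.2 ]), 'ft_force': array([0.29, 0.38, 0.01]), 'finger_gap': np.float64(0.2)}
```

View pics/s2.png

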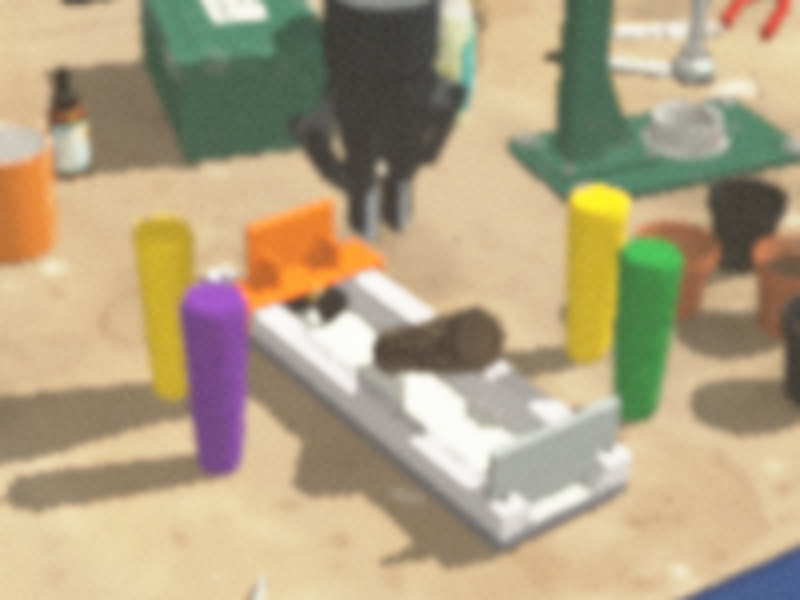

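The plug is mid-fall, with its head at crop (340,470) going toward the plate, perhaps slightly to the far side. I'll raise the hand and let the plug settle.

Emit:
apply_moves(
  increments=[
    [[0,0,0],0,0.2],
    [[0,0,20],0,0.2],
    [[-8,40,40],0,0.2],
    [[-18,90,60],0,0],
    [[-28,140,60],0,0],
  ],
)

```text
clock: 5.88
tool_pos: [467.2, 130.7, 183.6]
eef_rot: [3.141, -0.005, 0.197]
ft_force: [1.4, -0.0, -0.5]
finger_gap: -0.005
```

```bash
python3 snap.py scene s3; python3 snap.py wrist w3;python3 snap.py top t3
```

```text
{'clock': np.float64(5.88), 'tool_pos': array([467.17, 130.67, 183.57]), 'eef_rot': array([ 3.14, -0.01,  0.2 ]), 'ft_force': array([ 1.38, -0.03, -0.53]), 'finger_gap': np.float64(-0.0)}
{'clock': np.float64(5.92), 'tool_pos': array([464.4 , 136.19, 182.5 ]), 'eef_rot': array([-3.14, -0.  ,  0.2 ]), 'ft_force': array([-1.73,  4.46,  0.33]), 'finger_gap': np.float64(0.0)}
{'clock': np.float64(5.98), 'tool_pos': array([464.69, 133.26, 181.81]), 'eef_rot': array([-3.14, -0.  ,  0.2 ]), 'ft_force': array([ 0.3 , -0.75, -0.13]), 'finger_gap': np.float64(-0.0)}
```

View pics/s3.png

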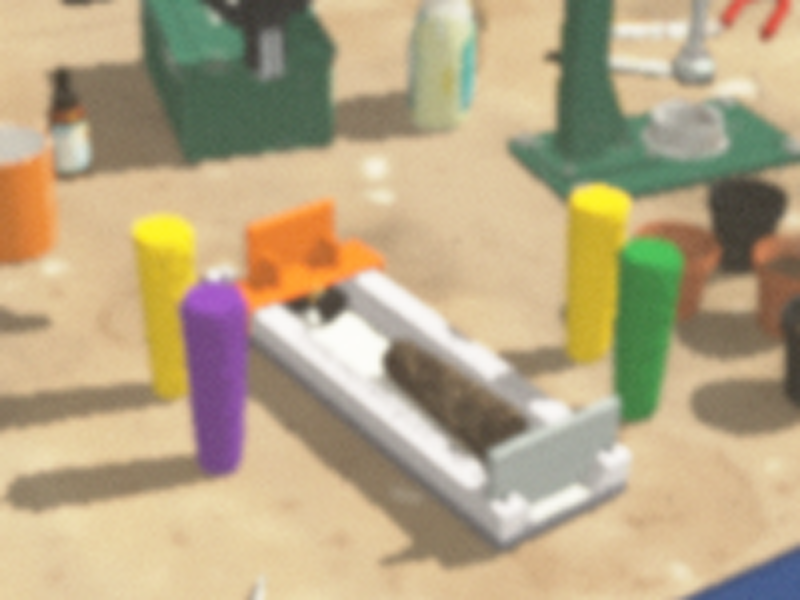

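View pics/t3.png

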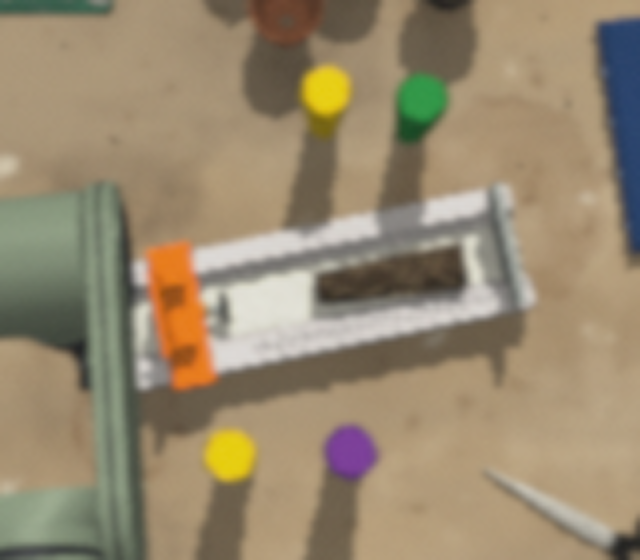

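View pics/w3.png

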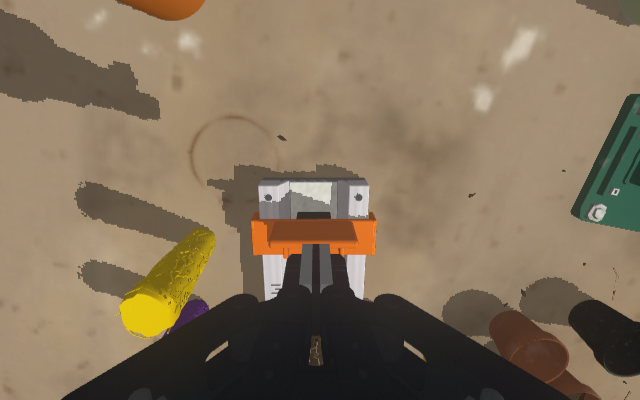

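The plug lies centred in the channel with its head toward the plate: scene crop (345,400) to (430,505), top crop (288,318) to (268,465). Next I lower the shut fingers behind the push plate.

Emit:
apply_moves(
  increments=[
    [[0,0,-40],0,0],
    [[0,0,-80],0,0],
    [[0,0,-115],0,0],
    [[0,0,-128],0,0],
    [[0,0,-128],0,0],
    [[0,0,-128],0,0],
    [[1.6,-8,-128],0,0],
    [[3.2,-16,-128],0,0],
  ],
)

```text
clock: 7.02
tool_pos: [470.0, 112.7, 54.3]
eef_rot: [3.141, -0.002, 0.198]
ft_force: [0.2, -0.1, -0.8]
finger_gap: -0.002
```

```bash
python3 snap.py wrist w4; python3 snap.py scene s4
```

```text
{'clock': np.float64(7.02), 'tool_pos': array([470.03, 112.74,  54.31]), 'eef_rot': array([ 3.14, -0.  ,  0.2 ]), 'ft_force': array([ 0.22, -0.14, -0.84]), 'finger_gap': np.float64(-0.0)}
{'clock': np.float64(7.08), 'tool_pos': array([470.07, 111.89,  54.11]), 'eef_rot': array([ 3.14, -0.  ,  0.2 ]), 'ft_force': array([ 1.04, -0.73, -0.61]), 'finger_gap': np.float64(0.0)}
```

View pics/w4.png

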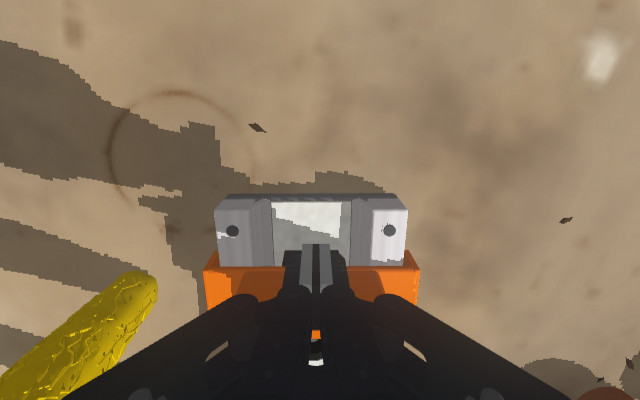

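View pics/s4.png

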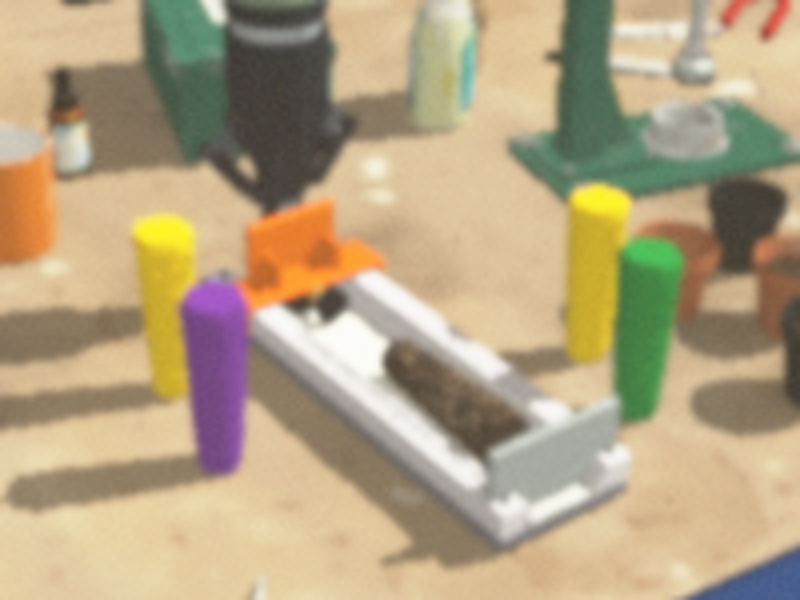

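The fingers are just behind the push plate (wrist column 316, row 260). I push 72 mm.

Emit:
apply_moves(
  increments=[
    [[0,-6,0],0,0],
    [[0.4,-12,0],0,0],
    [[1.5,-18,0],0,0],
    [[2.8,-24,0],0,0],
    [[4,-30,0],0,0],
    [[5.2,-36,0],0,0],
    [[6.4,-42,0],0,0],
    [[7.6,-48,0],0,0],
    [[8.8,-54,0],0,0],
    [[10,-60,0],0,0],
    [[11.2,-66,0],0,0],
    [[12.4,-72,0],0,0],
  ],
)

```text
clock: 8.62
tool_pos: [483.0, 42.7, 53.8]
eef_rot: [-3.139, -0.004, 0.197]
ft_force: [1.9, 7.0, -0.7]
finger_gap: 0.001
```

```bash
python3 snap.py scene s5; python3 snap.py top t5
```

```text
{'clock': np.float64(8.62), 'tool_pos': array([482.97,  42.68,  53.85]), 'eef_rot': array([-3.14, -0.  ,  0.2 ]), 'ft_force': array([ 1.88,  7.03, -0.68]), 'finger_gap': np.float64(0.0)}
{'clock': np.float64(8.68), 'tool_pos': array([483.03,  41.99,  53.84]), 'eef_rot': array([-3.14, -0.  ,  0.2 ]), 'ft_force': array([ 2.22,  4.21, -0.03]), 'finger_gap': np.float64(-0.0)}
```

View pics/s5.png

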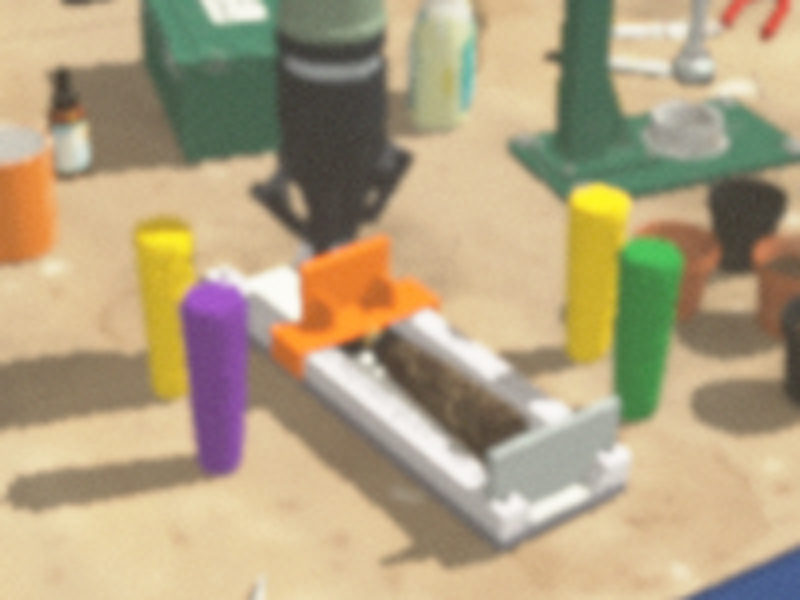

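View pics/t5.png

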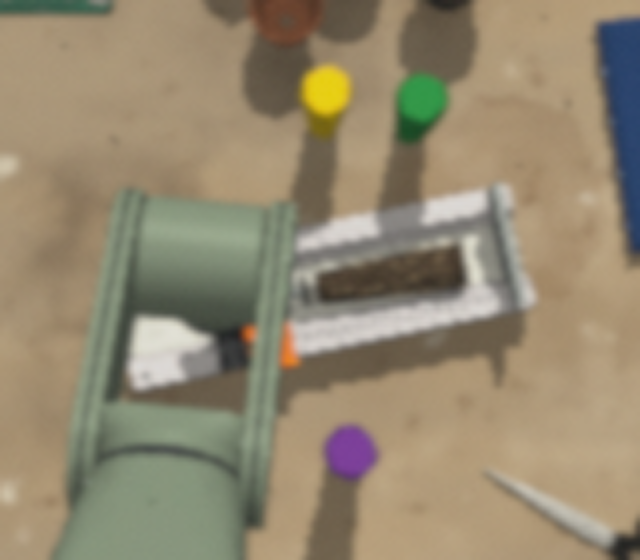

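The slide follows and its nose is about to reach the plug's foot (top crop (290,308)). I keep going slowly, stopping short of the target.

Emit:
apply_moves(
  increments=[
    [[0.6,-3,0],0,0],
    [[1.2,-6,0],0,0],
    [[1.8,-9,0],0,0],
    [[2.4,-12,0],0,0],
    [[3,-15,0],0,0],
    [[3.6,-18,0],0,0],
    [[4.2,-21,0],0,0],
    [[4.8,-24,0],0,0],
    [[5.4,-27,0],0,0],
    [[6,-30,0],0,0],
    [[6.6,-33,0],0,0],
  ],
)

```text
clock: 10.1
tool_pos: [489.1, 9.8, 53.8]
eef_rot: [-3.139, -0.003, 0.198]
ft_force: [3.1, 7.7, 1.3]
finger_gap: 0.002
```

```bash
python3 snap.py scene s6; python3 snap.py top t6
```

```text
{'clock': np.float64(10.1), 'tool_pos': array([489.06,   9.81,  53.78]), 'eef_rot': array([-3.14, -0.  ,  0.2 ]), 'ft_force': array([3.07, 7.69, 1.29]), 'finger_gap': np.float64(0.0)}
{'clock': np.float64(10.15), 'tool_pos': array([489.12,   9.44,  53.75]), 'eef_rot': array([-3.14, -0.  ,  0.2 ]), 'ft_force': array([1.56, 6.5 , 1.6 ]), 'finger_gap': np.float64(-0.0)}
```

View pics/s6.png

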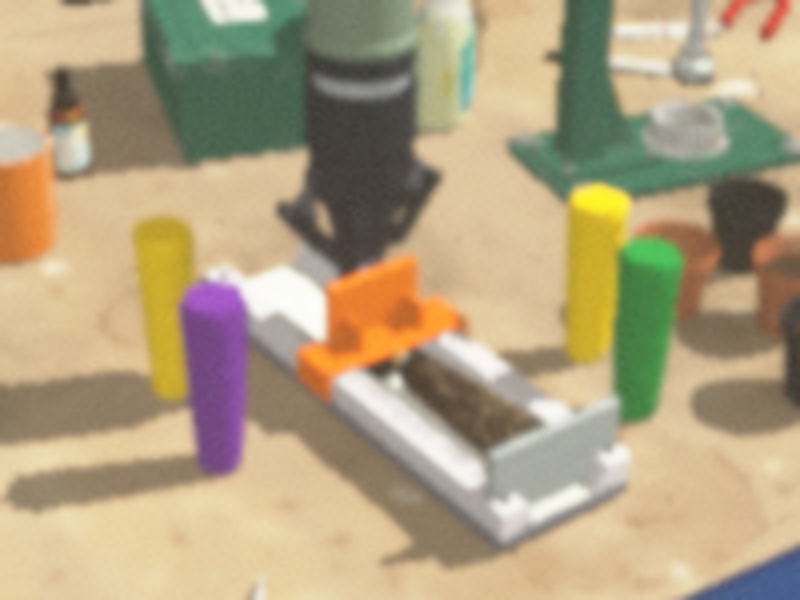

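View pics/t6.png

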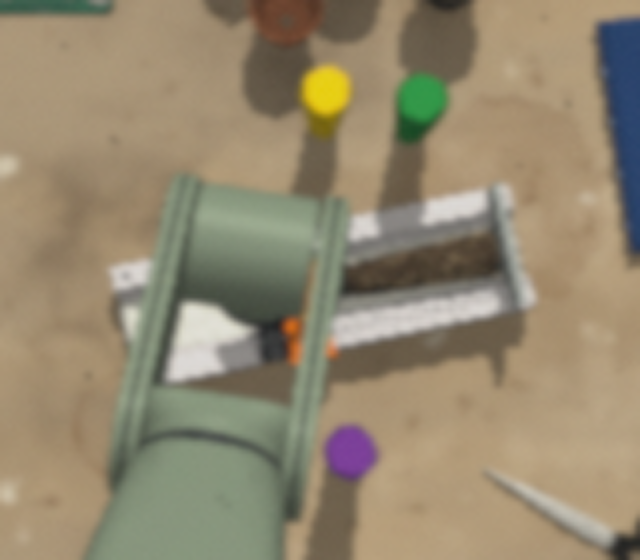

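Emit:
apply_moves(
  increments=[
    [[0.3,-1.5,0],0,0],
    [[0.6,-3,0],0,0],
    [[0.9,-4.5,0],0,0],
    [[1.2,-6,0],0,0],
    [[1.5,-7.5,0],0,0],
    [[1.5,-7.5,0],0,0],
  ],
)

```text
clock: 10.95
tool_pos: [490.5, 2.6, 53.8]
eef_rot: [-3.139, -0.003, 0.198]
ft_force: [2.9, 7.3, 2.1]
finger_gap: 0.002
```

```bash
cat > meas.py <<'E'
import sys
from h import *
th=np.radians(-78.7);ux=np.array([np.cos(th),np.sin(th)]);uy=np.array([-ux[1],ux[0]]);O=np.array([501.3,-56.8])
def bd(P):return np.stack([(P[...,:2]-O)@ux,(P[...,:2]-O)@uy,P[...,2]],-1)
s=ctrl.get_state();print('tcp',bd(s['tool_pos']),s['ft_force'],s['clock'])
acc=[]
for f in sys.argv[1:]:
    z=np.load(f+'.npz');B=bd(z['P']);p=z['p'].astype(int);d=z['d']
    ok=(d>0)&(np.abs(B[...,1])<60)&(np.abs(B[...,0])<200)
    def st(n,k):
        q=B[k&ok]
        if len(q)>5:print(f,n,len(q),np.round(np.percentile(q,[5,25,50,75,95],axis=0)[:,0],1),np.round(np.median(q,0),1))
    org=(p[...,0]>150)&(p[...,2]<100)&(p[...,0]>1.8*p[...,2])
    st('pushplate',org&(B[...,2]>60)&(B[...,2]<90)&(B[...,0]<0))
    st('endplate',(B[...,2]>45)&(B[...,2]<76)&(B[...,0]>120))
    br=(p.max(-1)<110)&(p[...,0]>p[...,2]+5)&(B[...,2]>28)&(B[...,2]<65)&(np.abs(B[...,1])<22)&(B[...,0]>-60)&(B[...,0]<150)
    st('plug',br)
E
python3 meas.py s3 t3 s5 s6; python3 snap.py scene s7; python3 meas.py s7
```

```text
tcp [-60.38317444   1.0778439   53.78356539] [2.94436206 7.26581616 2.13412034] 10.95
s3 pushplate 206 [-153.9 -151.3 -149.9 -148.3 -135.4] [-149.9   -3.6   73.8]
s3 endplate 344 [142.  145.4 146.6 147.5 148.6] [146.6  -2.5  61.7]
s3 plug 221 [ -3.2  23.6  51.8  94.3 106.8] [ 51.8 -14.7  48.5]
t3 pushplate 75 [-156.9 -154.8 -152.2 -150.2 -135.4] [-152.2   -2.3   83.2]
t3 endplate 109 [138.  138.9 140.4 143.6 145.9] [140.4   0.7  68.7]
t3 plug 334 [-13.9  12.9  43.1  70.7  94. ] [43.1 -5.6 50.4]
s5 pushplate 230 [-90.6 -82.7 -81.  -79.6 -70.6] [-81.   -1.2  76. ]
s5 endplate 341 [141.5 145.5 146.5 147.4 148.6] [146.5  -3.3  61.2]
s5 plug 276 [-31.1   5.   41.1  89.6 106.7] [ 41.1 -13.6  47.4]
s6 pushplate 239 [-55.8 -49.3 -47.8 -46.3 -35.3] [-47.8  -2.5  75.6]
s6 endplate 359 [140.4 145.2 146.5 147.4 148.6] [146.5  -2.6  60.7]
s6 plug 222 [  2.9  29.6  57.5  79.9 101.8] [ 57.5 -12.3  44.9]
{'clock': np.float64(10.95), 'tool_pos': array([490.53,   2.62,  53.78]), 'eef_rot': array([-3.14, -0.  ,  0.2 ]), 'ft_force': array([2.94, 7.27, 2.13]), 'finger_gap': np.float64(0.0)}
tcp [-60.3784049    1.0892652   53.79597666] [1.24277454 9.09643267 1.50081214] 11.0
s7 pushplate 242 [-45.9 -41.5 -40.2 -38.8 -26.2] [-40.2  -2.3  74.5]
s7 endplate 359 [140.  145.1 146.4 147.4 148.7] [146.4  -2.7  60.4]
s7 plug 206 [  6.4  28.2  56.7  81.1 105.7] [ 56.7 -11.4  44.5]
```

View pics/s7.png

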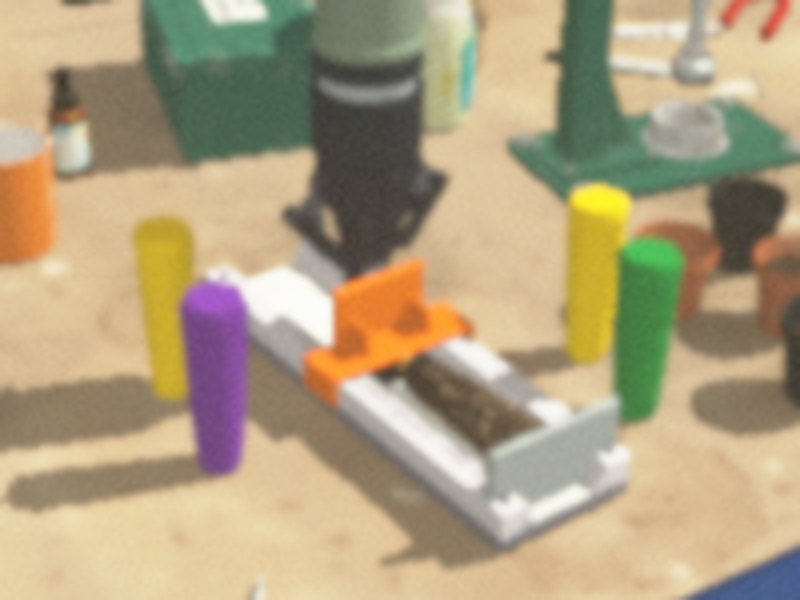

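The push face is at about board x -49 and needs to reach about -43.5. I creep another 5 mm, then check.

Emit:
apply_moves(
  increments=[
    [[0.2,-1,0],0,0],
    [[0.4,-2,0],0,0],
    [[0.6,-3,0],0,0],
    [[0.8,-4,0],0,0],
    [[1,-5,0],0,0],
    [[1,-5,0],0,0],
  ],
)

```text
clock: 11.75
tool_pos: [491.5, -2.0, 53.8]
eef_rot: [-3.138, -0.003, 0.197]
ft_force: [2.1, 8.8, 1.2]
finger_gap: 0.003
```

```bash
python3 snap.py scene s8; python3 meas.py s8
```

```text
{'clock': np.float64(11.75), 'tool_pos': array([491.49,  -2.02,  53.8 ]), 'eef_rot': array([-3.14, -0.  ,  0.2 ]), 'ft_force': array([2.11, 8.83, 1.22]), 'finger_gap': np.float64(0.0)}
tcp [-55.64374181   1.0689076   53.76140077] [2.78792024 9.7650582  1.17909675] 11.8
s8 pushplate 243 [-43.2 -37.1 -35.7 -34.2 -24.3] [-35.7  -2.7  74.9]
s8 endplate 351 [140.2 145.2 146.3 147.3 148.3] [146.3  -3.1  60.9]
s8 plug 204 [  7.2  28.5  57.1  81.  106.2] [ 57.1 -12.1  44. ]
```

The estimated push face is at -44, so the nose should be in about 6–7 mm. I retreat, lift, and look from above at the nose and the head.

Emit:
apply_moves(
  increments=[
    [[-2,10,0],0,0],
    [[-6,30,0],0,0],
    [[-10,50,20],0,0],
    [[-10,50,75],0,0],
    [[-10,50,130],0,0],
    [[-4,20,165],0,0],
    [[6,-30,165],0,0],
    [[13,-65,165],0,0],
    [[13,-65,165],0,0],
  ],
)

```text
clock: 12.92
tool_pos: [503.3, -71.5, 218.0]
eef_rot: [3.141, 0.001, 0.194]
ft_force: [-0.7, 0.7, -1.0]
finger_gap: 0.0
```

```bash
python3 snap.py wrist w9; python3 snap.py scene s9; python3 meas.py s9 w9
```

```text
{'clock': np.float64(12.92), 'tool_pos': array([503.28, -71.46, 218.05]), 'eef_rot': array([3.14, 0.  , 0.19]), 'ft_force': array([-0.74,  0.74, -0.99]), 'finger_gap': np.float64(0.0)}
{'clock': np.float64(12.98), 'tool_pos': array([502.91, -70.03, 217.8 ]), 'eef_rot': array([-3.14,  0.  ,  0.2 ]), 'ft_force': array([ 0.34, -0.1 , -0.91]), 'finger_gap': np.float64(-0.0)}
tcp [ 12.38278893  -0.96055833 217.71822112] [-0.86501372  0.34040862 -0.69977482] 13.025
s9 pushplate 232 [-38.9 -36.4 -35.2 -33.8 -23.6] [-35.2  -0.2  73.5]
s9 endplate 355 [139.7 145.1 146.4 147.3 148.4] [146.4  -2.2  61. ]
s9 plug 203 [  5.4  28.4  56.9  80.4 105.9] [ 56.9 -12.2  43.9]
w9 pushplate 1006 [-44.4 -42.4 -40.  -37.4 -21. ] [-40.    1.3  86.3]
w9 endplate 454 [136.9 137.4 137.8 138.5 142.7] [137.8  39.2  62.1]
w9 plug 2344 [ 1.  19.6 43.3 67.5 87.7] [43.3 -1.3 48.4]
```

View pics/w9.png

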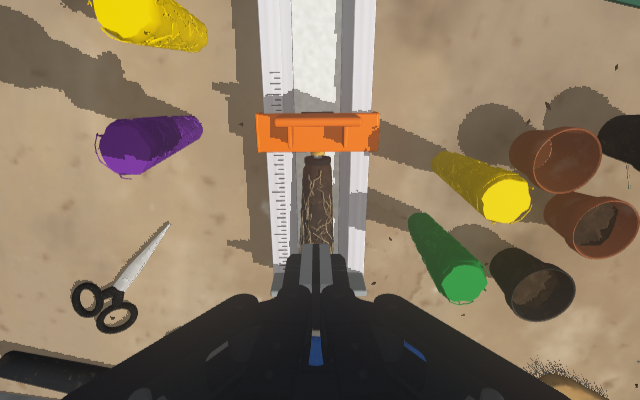

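View pics/s9.png

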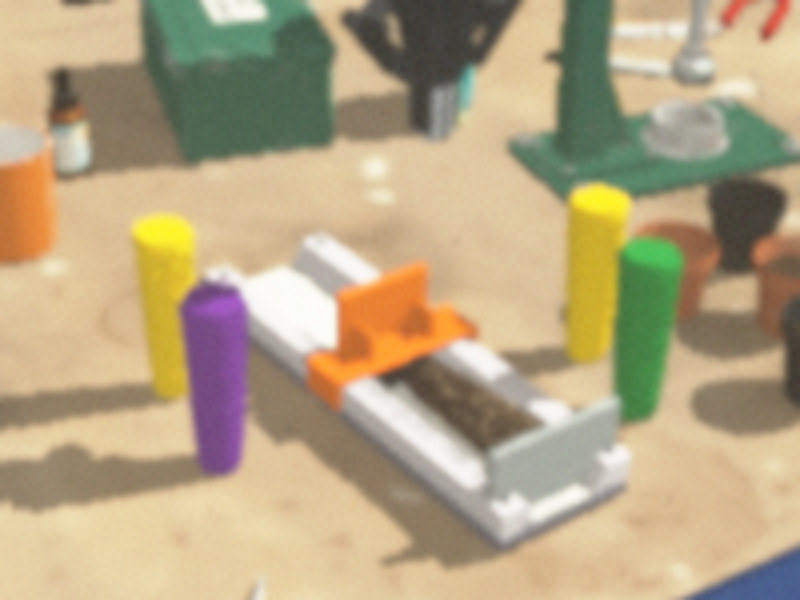

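```bash
python3 - <<'E'
import sys;sys.argv=['x']
exec(open('meas.py').read())
z=np.load('w9.npz');B=bd(z['P']);p=z['p'];d=z['d']
for r in list(range(108,172,2)):print(r,np.round(B[r,318],1),p[r,318])
org=(p[...,0]>150)&(p[...,2]<100)&(B[...,0]<0)&(np.abs(B[...,1])<60)&(B[...,0]>-80)
for f in('w1','w9'):
    z=np.load(f+'.npz');b=bd(z['P']);q=z['p'];o=(q[...,0]>150)&(q[...,2]<100)&(q[...,0]>2*q[...,2].astype(int))&(np.abs(b[...,1])<60)&(abs(b[...,0])<200)&(z['d']>0)
    t=b[o&(b[...,2]>84)&(abs(b[...,1])<30)];print(f,np.percentile(t[:,0],[1,5,50,95,99]))
    t=b[o&(b[...,2]<47)&(b[...,2]>38)];print(f,np.percentile(t[:,0],[1,50,99]))
c=p[100:180,250:390,::-1];cv2.imwrite('pics/w9c.png',cv2.resize(c,None,fx=5,fy=5,interpolation=cv2.INTER_CUBIC))
E
```

```text
tcp [ 12.38278893  -0.96055833 217.71822112] [-0.86501372  0.34040862 -0.69977482] 13.025
108 [-48.    0.9  18.2] [154 148 141]
110 [-46.    0.9  18.5] [152 146 139]
112 [-44.6   0.9  28.1] [83 63 54]
114 [-44.6   0.7  53.7] [136  81  53]
116 [-44.6   0.6  75.3] [137  80  51]
118 [-43.8   0.5  84.9] [198 104  50]
120 [-42.3   0.5  86.7] [229 122  51]
122 [-40.7   0.5  87.6] [238 128  52]
124 [-39.    0.5  87.2] [235 124  50]
126 [-37.1   0.5  85.1] [199 104  48]
128 [-30.4   0.8  43.2] [239 128  49]
130 [-28.5   0.8  43.6] [239 128  49]
132 [-26.6   0.8  43.7] [238 127  48]
134 [-24.5   0.8  42.8] [239 128  49]
136 [-22.6   0.8  43. ] [239 129  49]
138 [-20.5   0.8  42.2] [239 128  47]
140 [-18.6   0.8  42.5] [239 128  47]
142 [-16.5   0.8  42.2] [239 128  47]
144 [-14.9   0.8  44.2] [238 127  45]
146 [-12.8   0.8  43.7] [239 128  46]
148 [-10.5   0.8  42.5] [238 128  46]
150 [-8.5  0.8 42.4] [237 125  46]
152 [-6.3  0.8 41.8] [189 145  71]
154 [-4.3  0.8 41.8] [220 169  82]
156 [-1.8  0.8 39.8] [116 111 107]
158 [ 0.6  0.8 38.2] [83 73 68]
160 [ 0.8  0.8 46.8] [68 55 49]
162 [ 2.5  0.7 48.3] [72 60 54]
164 [ 4.4  0.7 48.9] [72 61 56]
166 [ 7.4  0.8 45.1] [86 68 57]
168 [ 9.3  0.8 45.8] [85 67 57]
170 [11.4  0.8 46. ] [72 57 49]
w1 [-159.40712814 -158.78552052 -155.73463146 -151.68109371 -151.59642623]
w1 [-158.68145483 -136.76109285 -121.45374578]
w9 [-44.5901989  -44.51608464 -40.75006214 -37.18051827 -37.03503789]
w9 [-43.89027922 -21.67210693  -6.38302034]
```

View pics/w9c.png

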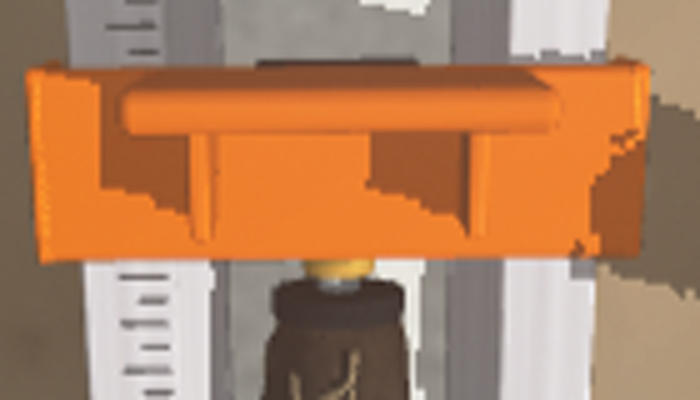

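```bash
python3 - <<'E'
import sys;sys.argv=['x']
exec(open('meas.py').read())
z=np.load('w1.npz');B=bd(z['P']);p=z['p']
for r in list(range(108,130,4))+list(range(150,182,1)):print(r,np.round(B[r,316],1),p[r,316])
z=np.load('w9.npz');B=bd(z['P']);p=z['p']
print('w9')
for r in range(154,172,1):print(r,np.round(B[r,312],1),p[r,312])
E
```

```text
tcp [ 12.38278893  -0.96055833 217.71822112] [-0.86501372  0.34040862 -0.69977482] 13.025
108 [-161.6   -0.3   17.2] [151 144 137]
112 [-159.3   -0.2   39.9] [120  71  44]
116 [-1.594e+02 -1.000e-01  8.460e+01] [151  82  44]
120 [-1.564e+02 -1.000e-01  8.600e+01] [237 128  48]
124 [-1.534e+02 -1.000e-01  8.660e+01] [233 123  45]
128 [-145.3   -0.2   44.1] [239 128  46]
150 [-124.7   -0.2   42.9] [239 129  49]
151 [-123.7   -0.2   42.8] [239 128  49]
152 [-122.9   -0.2   43.5] [226 120  50]
153 [-121.5   -0.2   41.3] [184 122  62]
154 [-120.3   -0.2   40.3] [210 160  79]
155 [-119.7   -0.2   42.3] [219 167  82]
156 [-118.4   -0.2   40.7] [219 172  94]
157 [-117.6   -0.2   41.6] [200 180 143]
158 [-116.1   -0.2   38.7] [186 187 182]
159 [-115.1   -0.2   38.8] [186 187 182]
160 [-114.2   -0.2   39.2] [186 186 182]
161 [-113.3   -0.2   39.7] [185 186 181]
162 [-112.2   -0.2   39.1] [186 186 182]
163 [-111.1   -0.2   38.5] [186 186 181]
164 [-110.1   -0.2   38.5] [185 186 181]
165 [-109.2   -0.2   38.8] [184 186 181]
166 [-108.2   -0.2   39. ] [174 175 170]
167 [-107.1   -0.2   38.7] [119
[... 453 characters left out ...]
227]
179 [-89.   -0.2  17.6] [235 232 226]
180 [-87.9  -0.2  17.5] [233 231 223]
181 [-87.1  -0.2  18.5] [232 230 223]
w9
154 [-4.  -5.3 40.3] [136 105  62]
155 [ 1.8 -5.6 17.3] [94 79 64]
156 [ 0.8 -5.5 27.4] [67 52 46]
157 [ 0.7 -5.4 32.9] [67 52 46]
158 [ 0.8 -5.4 37.4] [66 51 45]
159 [ 0.9 -5.3 41.9] [67 52 46]
160 [ 1.  -5.3 45.9] [67 54 47]
161 [ 1.4 -5.3 48.8] [69 55 50]
162 [ 2.8 -5.3 47.2] [68 56 50]
163 [ 3.9 -5.3 46.7] [70 57 52]
164 [ 4.6 -5.3 48.2] [69 57 52]
165 [ 6.1 -5.3 46.3] [72 58 52]
166 [ 7.5 -5.3 44.6] [80 64 54]
167 [ 8.2 -5.3 46. ] [78 62 51]
168 [ 9.2 -5.3 46.4] [77 61 52]
169 [10.2 -5.3 46.4] [78 62 52]
170 [11.1 -5.3 46.8] [79 63 53]
171 [11.9 -5.3 48. ] [80 65 56]
```

```bash
python3 -c "
from plant import ctrl
print(ctrl.hand_in(), ctrl.get_state()['clock'])"
```

```text
the job is handed in; nothing more can be done
the job is handed in; nothing more can be done
```

The plug is measured and the job is handed in. I toppled the brown plug along the channel with light fingertip pushes near its top. Then I pushed the orange slide from behind until the plug was against the end plate, and backed the hand off to about 218 mm above the bench.

**Last checks:**
- **Plug:** it lies centred in the channel with its head toward the plate. The fingers hid the head in the last wrist picture, so I infer that it is home from two things: the nose went in, and the push force rose from about 7 N to 9–10 N.
- **Slide:** its push face stands at about board x -44 mm and did not move when the hand left.
- **Nose:** the estimates disagree. The camera-based position and the arm's position gave about 6–7 mm in. Measuring the nose directly in the wrist pictures gave 8–9 mm of 14, a little past half-way. I left it there rather than pull the slide back.
- **Forces:** readings taken at the end of each move stayed around 10 N or below. I did not read the peaks in between.
- **Other things:** the hand passed over the other things and touched none that I know of. The look-alikes stood unchanged in the last pictures, but I did not re-measure the mug, dropper, tape or pots afterwards.

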